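Clear the tripped casting plate and reset its cutout

ROBOT

A 6-joint arm with a two-finger parallel gripper is mounted at the origin on the work surface. World frame = base frame: x ahead of the robot, y to its left, z up, the work surface at z = 0. Lengths are in m, angles in rad, forces in N, time in s.
With the tool pointing down it reaches from about 0.325 to 0.9 m from the base axis. Payload 6.1 kg.
Tool frame: the origin (TCP) lies midway between the tips of the shut fingers; the grasp point (between the pads) lies 19 mm behind it; x points along the fingers, y is the direction in which the jaws open and shut, and the axes are right-handed (so a half turn about x gives the same grasp; the last joint's range is limited). The gripper opens to 85 mm and grips with 20 to 120 N. Pads are 22 mm wide; open, the fingers measure 114 mm over their backs; the gripper's body (76 mm by 85 mm) begins 54 mm behind the grasp point. The pads swing forward as they close: fully open they stand 13 mm farther back than shut.
Start: joints at [-1.351, 0.22, 1.526, -0, 1.395, -0.126], TCP at [0.212, -0.588, 0.204] pointing down, gripper open.
Joint ranges: [-2.98, 2.98], [-0.91, 2.08], [0.09, 2.57], [-1.24, 4.39], [0.2, 2.65], [-2.68, 2.68]. Speed limits (rad/s): [2.57, 2.57, 3.01, 3.14, 3.14, 3.14].

INTERFACE

Orientations are given as [roll, pitch, yaw] about the fixed x, y, z axes, in that order (R = Rz(yaw) Ry(pitch) Rx(roll)).
In Python, from plant import movep, move_l, set_joints, gripper_to, hold, inverse_kinematics, observe, get_image, get_calibration, Unreachable, job_done gives the robot as it stands. Calls block until the motion is done:
- movep(position, orientation): joint-space move of the TCP to a pose.
- move_l(position, feed=0.15, rotation=None, max_force=None): straight line of the TCP; rotation=None keeps the orientation; feed is the mean speed in m/s. With max_force (N) it stops when the force on the tool has changed by that much, and returns True; else False.
- set_joints(angles): joint-space move.
- gripper_to(opening, f_grip=None): finger opening in m; f_grip is the grip in N (None keeps the last); returns when the fingers have stopped.
- hold(seconds).
- inverse_kinematics(position, orientation): joint angles nearest the present ones, or None.
- observe(): the state.
- get_image(name): name is "scene" or "side" or "wrist"; returns (picture, depth): 480x640x3 uint8, red, green, blue; 480x640 float32, m along the optical axis (not along the pixel's ray), 0 where there is no reading.
- get_calibration(name): a dict with "intrinsics" (3x3 intrinsics, pixels), "world_from_camera" (4x4, takes a point from camera to world coordinates). Camera axes: x right, y down, z forward; pixel columns grow to the right and rows downward; lengths in m; the calibration is good to about 2 mm. The wrist camera is an equidistant fisheye: a pixel r from the principal point sees the ray r / f radians off the axis. A picture is of the moment at which its call begins: read the wrist's pose just before it. get_calibration takes no time and is no camera call; for the wrist camera it gives the pose at the moment of the call.
A pose or a line that the arm cannot do raises Unreachable and nothing moves.
- job_done(): hands the job in, once; it reports no verdict.
The state is a dict: "time_s": time; "q": joint angles; "joint_velocities": joint speeds; "joint_torque": joint torques, N m; "eef_pos": TCP position; "tcp_rot": TCP orientation; "ft_force": force on the tool from outside, world axes, zero at the start; "torque": the same for the moment, N m; "opening": finger opening in m.
Only numpy, scipy, OpenCV 4.12 (cv2) and the standard library are available. Lean on these libraries where they do the work, as an engineer would, in place of code of your own. Each camera call takes 0.05 s, during which the arm holds its last target.

TASK

The casting plate has tripped with chips of hardened resin left on it: take the scraper block from its rest, wipe all three chips off the end of the plate into the catch tray that adjoins it, without touching them with the gripper, and stand the scraper back upright in its rest. Then reset the cutout lever on the controller: push it fully off (away from the round lamp) before throwing it fully on (towards the lamp). Do not disturb the beaker, bottle and jar.

Things in the scene. Friction and masses are not known exactly. Their poses are not given: they have to be found in the camera images.
- plate_top (a point): Heated casting plate, fixed: aluminium slab on a grey base, 176 mm (its x) by 240 mm (its y, roughly left-right), top 45 mm above the bench. This point: centre of the top; z up. A fence 8 mm thick, 12 mm above the top, runs along each 240 mm side (channel 160 mm wide); both ends (y = +-120 mm) are open. The catch tray adjoins one end, either one; the scraper's rest is beyond the other.
- tray: Catch tray, fixed on the bench against one open end of the plate (3 mm gap): open steel box 176 mm (its x, parallel to the plate's x) by 130 mm (its y) by 30 mm high, walls and floor about 4 mm; its rim is 15 mm lower than the plate's top. Origin: centre of its underside.
- rest: Scraper's rest, fixed on the bench beyond the plate end that has no tray (centre 188 mm from the plate's, turned up to 0.25 rad from it): grey cradle 160 mm (its x) by 60 mm (its y), floor 10 mm above the bench, with a lip all round up to 18 mm; the recess inside the lip is 148 by 48 mm. Origin: centre of its underside.
- scraper_grip (a point): Scraper block, loose, about 0.25 kg, 85 mm high, upright in the rest. Foot: white plastic block 130 mm long (its x), 30 mm thick (y), 24 mm high; on it an upright wooden grip 90 mm long (x), 24 mm thick (y), from 24 to 85 mm above the underside. This point: centre of the wooden grip, 55 mm above the underside; z up. Both faces and both ends are alike.
- ctrl: Plate's controller, fixed on the bench beyond the plate as seen from the robot: flat white box 170 mm (its x) by 64 mm (y) by 30 mm high. Origin: centre of its underside. Black display near its -x end, round pilot lamp near its +x end; the cutout lever stands on a 70 x 50 x 25 mm grey block in the middle and swings in the box's x-z plane.
- ctrl_lamp (a point): Round amber glass pilot lamp in a steel bezel, 26 mm across, on top of the controller at its ON end, 68 mm along the box's +x from its centre, 36 mm above the bench.
- cutout_pivot (a point): Pivot of the cutout lever, 52 mm above the bench over the middle of the controller; the axis lies along the controller's y.
- cutout_tip (a point): Centre of the 26 mm black ball on the end of the cutout lever: a 10 mm steel rod, 90 mm from pivot to ball centre.
- cutout (a joint): Angle of the cutout lever, rad: 0 = fully off (leaning 0.6 rad from upright away from the lamp, on its stop), 0.6 = upright, 1.2 = fully on (leaning 0.6 rad towards the lamp, on its stop). Starts tripped, near the middle. It moves with about 1 N at the ball and stays where it is left.
- chip0_center (a point): One of three loose chips of hardened amber resin on the plate, flat and irregular, about 62 mm long (its x), 40 mm wide (y), 10 mm thick, 30 g. This point is near its middle, half-way up; z is its thickness.
- chip1_center (a point): One of three loose chips of hardened amber resin on the plate, flat and irregular, about 65 mm long (its x), 38 mm wide (y), 10 mm thick, 30 g. This point is near its middle, half-way up; z is its thickness.
- chip2_center (a point): One of three loose chips of hardened amber resin on the plate, flat and irregular, about 68 mm long (its x), 36 mm wide (y), 10 mm thick, 30 g. This point is near its middle, half-way up; z is its thickness.
- beaker: Bystander: open clear plastic beaker, 70 mm across, 95 mm high, loose on the bench. Origin: centre of its underside.
- wash_bottle: Bystander: white plastic bottle with a grey cap, 64 mm across, 150 mm high, loose. Origin: centre of its underside.
- jar: Bystander: amber jar with a black lid, 70 mm across, 80 mm high, loose. Origin: centre of its underside.
Mind the look-alikes: they are no part of the job. Of the things like the rest, leave any that is pink or turquoise; of the rest the smaller one is meant.

How it is judged:
On the way, in this order (a step that is already met when the one before it is completed fails the run):
1. the scraper is held, lifted off its rest (height (world z) of scraper_grip above 0.085 m and contact force between the fingers and scraper above 1 N), for 0.1 s.
2. all three chips are in the catch tray (x of chip0_center in the frame of tray between -0.088 and 0.088 m and y of chip0_center in the frame of tray between -0.066 and 0.066 m and z of chip0_center in the frame of tray between 0 and 0.04 m and x of chip1_center in the frame of tray between -0.088 and 0.088 m and y of chip1_center in the frame of tray between -0.066 and 0.066 m and z of chip1_center in the frame of tray between 0 and 0.04 m and x of chip2_center in the frame of tray between -0.088 and 0.088 m and y of chip2_center in the frame of tray between -0.066 and 0.066 m and z of chip2_center in the frame of tray between 0 and 0.04 m), for 0.2 s.
3. the scraper stands upright in its rest, let go (x of scraper_grip in the frame of rest between -0.014 and 0.014 m and y of scraper_grip in the frame of rest between -0.014 and 0.014 m and z of scraper_grip in the frame of rest between 0.06 and 0.069 m and angle between scraper_grip's own z axis and vertical below 0.1 rad and angle between the x axis of scraper_grip and the x axis of rest, either way round below 0.15 rad and contact force between the fingers and scraper below 0.2 N), for 0.2 s.
4. the cutout lever is fully off (value of joint cutout below 0.07 rad), for 0.05 s.
At the end, for the whole second after the job is handed in: All three chip centres lie inside the tray outline, at most 40 mm above the bench; the scraper stands upright (0.1 rad) on the floor of its rest, within 14 mm of its middle each way and 0.15 rad of its direction; the cutout lever is at 1.13 rad or more; all at rest (all of step 2 and x of scraper_grip in the frame of rest between -0.014 and 0.014 m and y of scraper_grip in the frame of rest between -0.014 and 0.014 m and z of scraper_grip in the frame of rest between 0.06 and 0.069 m and angle between scraper_grip's own z axis and vertical below 0.1 rad and angle between the x axis of scraper_grip and the x axis of rest, either way round below 0.15 rad and value of joint cutout above 1.13 rad and linear speed of each of scraper, chip0, chip1, chip2 below 0.02 m/s); the robot touches nothing.
It fails at once if the gripper or arm touches a chip (wipe them with the scraper) (contact force between any of the fingers, the arm and chip0 above 0.5 N or contact force between any of the fingers, the arm and chip1 above 0.5 N or contact force between any of the fingers, the arm and chip2 above 0.5 N).
It fails at once if the beaker, bottle or jar is shifted by more than 20 mm or tipped (distance of any of beaker, wash_bottle, jar from where it was at the start of the episode above 0.02 m or angle between any of beaker, wash_bottle, jar's own z axis and vertical above 0.3 rad).
It also fails if it takes over 67 s, if anything falls off the work surface, if the arm or the gripper's body presses on something with over 40 N, if the wrist force passes 120 N, or if a joint passes its speed limit or range.

## Working session

There is one attempt and no reset: what is moved stays moved. The work goes in short steps, each a Python script; the robot and the scene stay as the last script left them, time stands still between calls to the robot, and variables do not carry over. Pictures are saved under pics/ and viewed, and the job is handed in when it is done.

```bash
ls; mkdir -p pics
python3 - <<'E'
from plant import *
import cv2,numpy as np
for n in ["scene","side","wrist"]:
    c=get_calibration(n); im,d=get_image(n)
    cv2.imwrite(f"pics/{n}0.png",im[:,:,::-1]); np.savez(f"{n}0.npz",im=im,d=d,K=c["intrinsics"],T=c["world_from_camera"])
    print(n,np.round(c["intrinsics"],1).tolist(),np.round(c["world_from_camera"],3).tolist(), (d>0).mean())
print(observe())
E
```

```text
pics
scene [[476.5, 0.0, 324.0], [0.0, 476.5, 236.8], [0.0, 0.0, 1.0]] [[-0.01, 0.629, -0.778, 1.34], [1.0, 0.008, -0.007, -0.009], [0.002, -0.778, -0.629, 0.763], [0.0, 0.0, 0.0, 1.0]] 0.9957421875
side [[516.1, 0.0, 320.7], [0.0, 516.1, 233.6], [0.0, 0.0, 1.0]] [[0.985, -0.068, 0.161, 0.293], [-0.174, -0.495, 0.852, -1.253], [0.021, -0.866, -0.499, 0.813], [0.0, 0.0, 0.0, 1.0]] 0.98802734375
wrist [[371.6, 0.0, 316.9], [0.0, 371.6, 237.4], [0.0, 0.0, 1.0]] [[0.338, -0.889, -0.308, 0.291], [-0.941, -0.32, -0.11, -0.559], [-0.001, 0.327, -0.945, 0.373], [0.0, 0.0, 0.0, 1.0]] 0.9959309895833334
{'time_s': 0.15, 'q': array([-1.35110005e+00,  2.21046505e-01,  1.52735230e+00, -3.32404899e-06,
        1.39471430e+00, -1.26067831e-01]), 'joint_velocities': array([-9.01954617e-04, -4.65997519e-03, -4.51613196e-03, -5.61246782e-04,
       -1.14463601e-03, -4.57837516e-05]), 'joint_torque': array([ 1.94526401e-03, -4.97483861e+01, -3.89904356e+01, -1.06065536e-04,
        7.15117349e-03, -3.18620846e-05]), 'eef_pos': array([ 0.21172404, -0.58750178,  0.20344753]), 'tcp_rot': array([-1.69471231,  1.56927588,  1.79264504]), 'ft_force': array([-0.40284173, -0.36334741,  0.52261172]), 'torque': array([-0.03414766, -0.03989611,  0.03968618]), 'opening': 0.08540239779125831}
```

View pics/scene0.png

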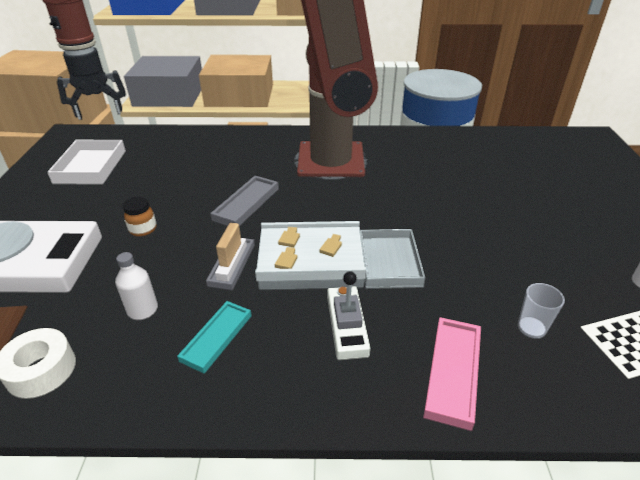

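View pics/side0.png

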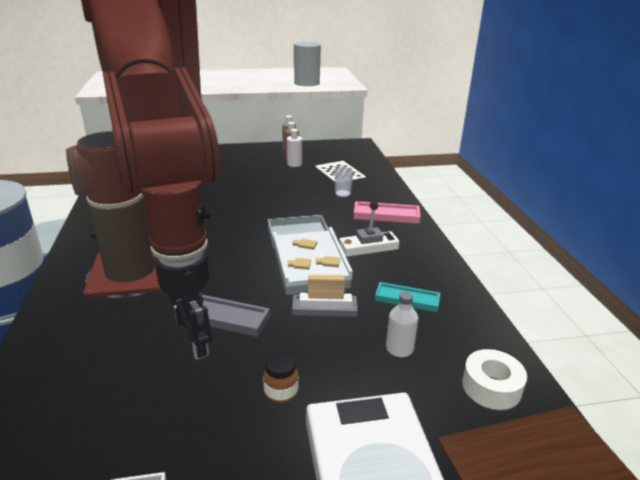

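View pics/wrist0.png

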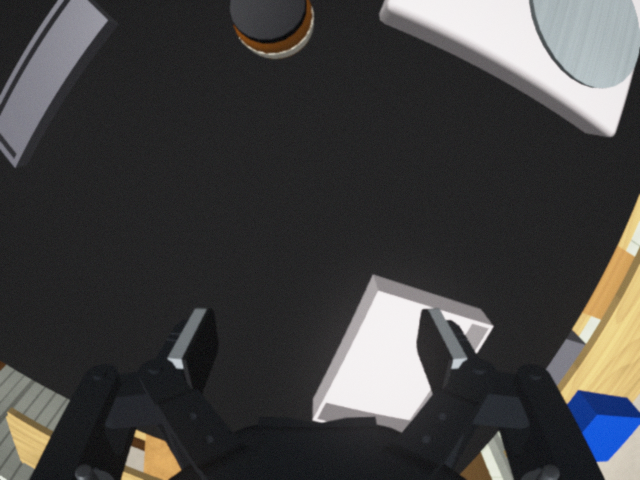

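The scene view shows the tray on the +y side of the plate (390,258). The rest with the scraper is at (232,262), the controller at (348,325) and the lamp at about (343,291). The chips are at (288,237), (330,245) and (286,258). The grey cradle at (245,200) and the pink and turquoise ones are look-alikes. Next I'll measure from these.

```bash
cat > h.py <<'E'
import numpy as np,cv2
def load(n):
    z=np.load(n+".npz"); im,d,K,T=z["im"],z["d"],z["K"],z["T"]
    v,u=np.mgrid[0:480,0:640]
    P=np.stack([(u-K[0,2])/K[0,0]*d,(v-K[1,2])/K[1,1]*d,d],-1)@T[:3,:3].T+T[:3,3]
    P[d==0]=np.nan
    return im,P,K,T
def ray(K,T,uv,z):
    uv=np.atleast_2d(uv).astype(float)
    r=np.c_[(uv[:,0]-K[0,2])/K[0,0],(uv[:,1]-K[1,2])/K[1,1],np.ones(len(uv))]@T[:3,:3].T
    s=(z-T[2,3])/r[:,2]; return T[:3,3]+s[:,None]*r
def rect(m,P):
    q=P[m][:,:2].astype(np.float32); return cv2.minAreaRect(q*1000)
E
python3 - <<'E'
from h import *
for n in ["scene0","side0"]:
    im,P,K,T=load(n); x,y,z=np.moveaxis(P,-1,0)
    roi=(x>.25)&(x<.8)&(y>-.4)&(y<.3)
    print(n,"bench z",np.nanmedian(z[roi&(im.max(-1)<40)]))
    hsv=cv2.cvtColor(im,cv2.COLOR_RGB2HSV)
    # plate
    pl=roi&(x<.62)&(abs(z-.045)<.006)&(hsv[...,1]<60)&(im.max(-1)>80)
    k,l,s,c=cv2.connectedComponentsWithStats(pl.astype(np.uint8))
    for i in range(1,k):
        if s[i,4]>150: print("z45 comp",s[i],rect(l==i,P),np.nanmedian(z[l==i]))
    ch=roi&(hsv[...,0]>8)&(hsv[...,0]<28)&(hsv[...,1]>80)&(im.max(-1)>90)
    k,l,s,c=cv2.connectedComponentsWithStats(ch.astype(np.uint8))
    for i in range(1,k):
        if s[i,4]>20: 
            m=l==i;print("amber",s[i],c[i].round(1),np.nanmedian(P[m],0).round(4),np.nanmax(z[m]).round(3),rect(m,P))
    for nm,m in [("toppts z>.06",roi&(z>.06)&(z<.2))]:
        k,l,s,c=cv2.connectedComponentsWithStats(m.astype(np.uint8))
        for i in range(1,k):
            if s[i,4]>20: m=l==i;print(nm,s[i],c[i].round(1),np.nanmedian(P[m],0).round(4),np.nanmax(z[m]).round(3),rect(m,P))
    white=roi&(hsv[...,1]<40)&(im.min(-1)>120)&(abs(z-.03)<.012)
    k,l,s,c=cv2.connectedComponentsWithStats(white.astype(np.uint8))
    for i in range(1,k):
        if s[i,4]>60: m=l==i;print("white z30",s[i],c[i].round(1),np.nanmedian(P[m],0).round(4),rect(m,P))
    big=cv2.resize(im[180:370,190:440] if n[1]=='c' else im[190:380,240:440],None,fx=3,fy=3,interpolation=cv2.INTER_CUBIC)
    cv2.imwrite(f"pics/{n}big.png",big[:,:,::-1])
E
```

```text
scene0 bench z 0.03201892297920783
z45 comp [256 225  33  44 924] ((489.96978759765625, -135.3653106689453), (154.0696258544922, 69.03997039794922), 1.9522593021392822) 0.04404053242857775
z45 comp [ 290  224   74   45 2463] ((484.8509826660156, -12.04095458984375), (155.3091583251953, 164.35914611816406), 2.4719021320343018) 0.0441721107633275
z45 comp [255 271  90   7 362] ((582.5418090820312, -69.05835723876953), (7.36636209487915, 194.03726196289062), 2.2346677780151367) 0.04507348080576007
amber [216 223  25  44 700] [228.3 243.9] [ 0.5208 -0.2305  0.0793] 0.097 ((462.0565490722656, -230.73924255371094), (30.652006149291992, 182.24456787109375), 84.99530792236328)
amber [279 227  20  20 271] [289.1 237.2] [ 0.4666 -0.0987  0.0536] 0.057 ((457.5097961425781, -97.62553405761719), (37.214603424072266, 63.96335220336914), 75.0417709350586)
amber [320 235  21  21 281] [330.9 245.6] [ 4.965e-01 -2.000e-04  5.370e-02] 0.058 ((487.39239501953125, 1.5651683807373047), (33.962223052978516, 68.32112884521484), 65.79598236083984)
amber [275 248  22  20 301] [286.3 258.7] [ 0.5427 -0.0994  0
[... 3161 characters left out ...]
4 -0.3967  0.1029] 0.12 ((620.8602905273438, -392.56103515625), (18.997751235961914, 13.631677627563477), 3.7958500385284424)
white z30 [339 231  60  21 512] [366.6 242.9] [0.6579 0.0085 0.029 ] ((682.311279296875, 29.076215744018555), (171.29452514648438, 70.47871398925781), 7.7318434715271)
white z30 [286 280  22   7  82] [296.6 283.2] [ 0.4378 -0.1701  0.0354] ((437.4460144042969, -168.21817016601562), (15.090728759765625, 54.7911491394043), 85.51400756835938)
white z30 [299 293  54  14 454] [325.3 300.5] [ 0.4977 -0.2466  0.0311] ((502.29034423828125, -232.67710876464844), (43.77193832397461, 135.30349731445312), 79.58016967773438)
white z30 [224 308  44  20 120] [250.  320.3] [ 0.3198 -0.2896  0.0237] ((309.6195373535156, -284.92437744140625), (106.71277618408203, 61.63080978393555), 20.03003692626953)
  return np.nanmean(a, axis, out=out, keepdims=keepdims)
```

```bash
ls pics
```

```text
scene0.png
scene0big.png
side0.png
side0big.png
wrist0.png
```

View pics/scene0big.png

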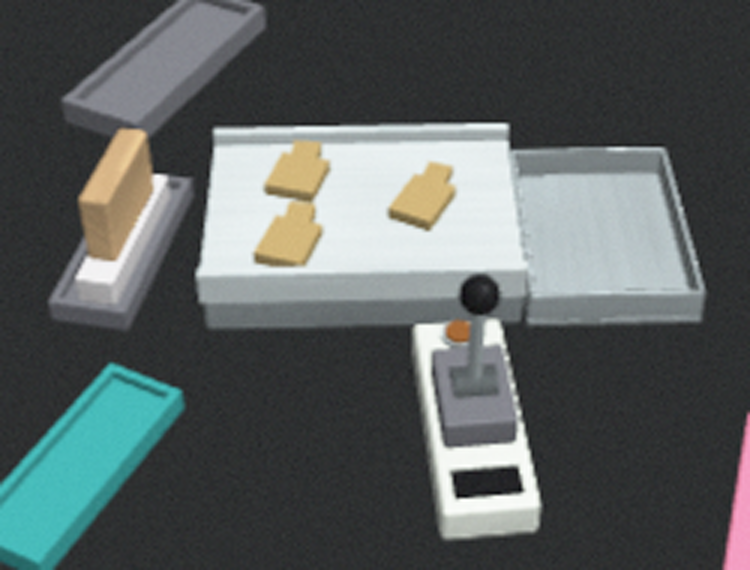

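Run:
```python
from plant import *
import numpy as np
for p in [(.47,-.2,.33),(.504,-.236,.07),(.49,-.05,.1),(.49,.11,.1)]:
  for psi in (-.2,0.04,np.pi-.2,-np.pi-.2,-np.pi+.04):
    q=inverse_kinematics(p,[0,np.pi/2,psi]); print(p,round(psi,2),None if q is None else np.round(q,2))
```

```text
(0.47, -0.2, 0.33) -0.2 [-0.56 -0.11  1.64  0.    1.61 -1.93]
(0.47, -0.2, 0.33) 0.04 [-0.56 -0.11  1.64  0.    1.61 -2.17]
(0.47, -0.2, 0.33) 2.94 [-0.56 -0.11  1.64 -0.    1.61  1.21]
(0.47, -0.2, 0.33) -3.34 [-0.56 -0.11  1.64 -0.    1.61  1.21]
(0.47, -0.2, 0.33) -3.1 [-0.56 -0.11  1.64 -0.    1.61  0.97]
(0.504, -0.236, 0.07) -0.2 [-0.58  0.19  1.82  0.    1.12 -1.95]
(0.504, -0.236, 0.07) 0.04 [-0.58  0.19  1.82  0.    1.12 -2.19]
(0.504, -0.236, 0.07) 2.94 [-0.58  0.19  1.82 -0.    1.12  1.19]
(0.504, -0.236, 0.07) -3.34 [-0.58  0.19  1.82 -0.    1.12  1.19]
(0.504, -0.236, 0.07) -3.1 [-0.58  0.19  1.82 -0.    1.12  0.95]
(0.49, -0.05, 0.1) -0.2 [-0.26  0.01  1.97 -0.    1.17 -1.63]
(0.49, -0.05, 0.1) 0.04 [-0.26  0.01  1.97  0.    1.17 -1.87]
(0.49, -0.05, 0.1) 2.94 [-0.26  0.01  1.97 -0.    1.17  1.51]
(0.49, -0.05, 0.1) -3.34 [-0.26  0.01  1.97 -0.    1.17  1.51]
(0.49, -0.05, 0.1) -3.1 [-0.26  0.01  1.97 -0.    1.17  1.27]
(0.49, 0.11, 0.1) -0.2 [ 0.06  0.03  1.94 -0.    1.17 -1.31]
(0.49, 0.11, 0.1) 0.04 [ 0.06  0.03  1.94 -0.    1.17 -1.55]
(0.49, 0.11, 0.1) 2.94 [0.06 0.03 1.94 0.   1.17 1.83]
(0.49, 0.11, 0.1) -3.34 [0.06 0.03 1.94 0.   1.17 1.83]
(0.49, 0.11, 0.1) -3.1 [ 0.06  0.03  1.94 -0.    1.17  1.59]
```

The zoom shows the scraper in the small grey rest at the plate's -y end and the tray at +y. The lamp is at the controller's robot-side end, so ON is towards -x. Next I'll take a closer look with the wrist camera.

Run:
```python
from plant import *
import cv2,numpy as np
movep((.44,-.16,.38),[0,np.pi/2,np.pi-.2]); hold(.2)
c=get_calibration("wrist"); im,d=get_image("wrist"); s=observe()
cv2.imwrite("pics/w1.png",im[:,:,::-1]); np.savez("w1.npz",im=im,d=d,K=c["intrinsics"],T=c["world_from_camera"])
print(s["eef_pos"],s["time_s"],c["world_from_camera"].round(3))
```

```text
[ 0.43987217 -0.16044813  0.37963303] 2.2667 [[-0.2   -0.926 -0.321  0.523]
 [-0.98   0.189  0.066 -0.177]
 [ 0.     0.328 -0.945  0.55 ]
 [ 0.     0.     0.     1.   ]]
```

View pics/w1.png

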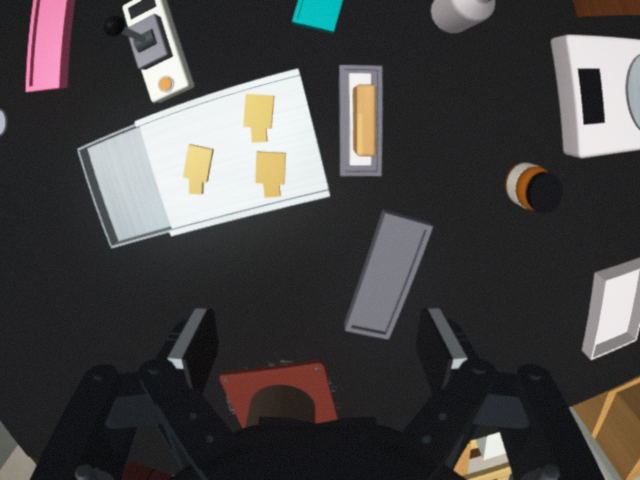

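The top view shows the rest at (360,120), the plate corners at about (298,70), (329,197), (172,236) and (136,122), the tray to the left at (125,185), and the controller at (157,47).

```bash
cat >> h.py <<'E'
def frays(K,T,uv):
    uv=np.atleast_2d(uv).astype(float); p=(uv-K[:2,2])/[K[0,0],K[1,1]]
    r=np.linalg.norm(p,axis=1)+1e-12
    D=np.c_[np.sin(r)[:,None]*p/r[:,None],np.cos(r)]
    return D
def fray(K,T,uv,z):
    D=frays(K,T,uv)@T[:3,:3].T; s=(z-T[2,3])/D[:,2]; return T[:3,3]+s[:,None]*D
def fcloud(n):
    zf=np.load(n+".npz"); im,d,K,T=zf["im"],zf["d"],zf["K"],zf["T"]
    v,u=np.mgrid[0:480,0:640]; D=frays(K,T,np.c_[u.ravel(),v.ravel()])
    P=(D*(d.ravel()/D[:,2])[:,None])@T[:3,:3].T+T[:3,3]
    P[d.ravel()==0]=np.nan
    return im,P.reshape(480,640,3),K,T
def prj(m,K,T,z,lab):
    v,u=np.nonzero(m); q=fray(K,T,np.c_[u,v],z)[:,:2]
    r=cv2.minAreaRect((q*1000).astype(np.float32)); (a,b),(w,h),t=r
    if h>w: w,h,t=h,w,t+90
    t=(t+90)%180-90
    print(lab,"c %.1f %.1f  L %.1f W %.1f yaw %.2fdeg"%(a,b,w,h,t),"px",m.sum())
    return a/1e3,b/1e3,np.radians(t)
def comp(m,uv):
    k,l=cv2.connectedComponents(m.astype(np.uint8),connectivity=4); i=l[uv[1],uv[0]]
    return (l==i) if i else m*False
E
python3 - <<'E'
from h import *
im,P,K,T=fcloud("w1"); x,y,z=np.moveaxis(P,-1,0); hsv=cv2.cvtColor(im,cv2.COLOR_RGB2HSV)
for uv in [(100,60),(270,300),(230,200),(351,95),(346,72),(365,120),(388,270),(165,180),(115,26),(165,83),(185,70),(105,170)]:
    print(uv,P[uv[1],uv[0]].round(4),im[uv[1],uv[0]],hsv[uv[1],uv[0]])
V=im.max(-1)
sub=lambda a,b,c,d:(lambda m:(m.__setitem__((slice(b,d),slice(a,c)),True),m)[1])(np.zeros((480,640),bool))
rest=sub(333,58,390,182)&(V>60); prj(comp(rest,(346,80)),K,T,.018,"rest@18")
wood=(hsv[...,1]>80)&(hsv[...,0]>8)&(hsv[...,0]<28)&sub(340,65,385,170)
prj(wood&(z>.085),K,T,.095,"wood top"); prj(wood,K,T,.095,"wood all")
foot=sub(345,65,376,172)&(im.min(-1)>170); prj(comp(foot,(351,95)),K,T,.034,"foot (partly hid)")
for uv in [(258,110),(200,160),(270,165)]:
    m=comp((hsv[...,1]>80)&(V>110),uv); prj(m,K,T,.053,"chip")
pl=sub(60,60,335,250)&(V>70)
prj(comp(pl,(230,140)),K,T,.045,"plate+tray 45")
prj(comp(pl,(230,140))&(z>.036),K,T,.05,"plate z>36")
cb=sub(115,0,200,105)&(V>60)
prj(comp((im.min(-1)>150)&sub(115,0,200,105),(176,70)),K,T,.03,"ctrl white")
lamp=(hsv[...,1]>100)&sub(155,70,180,98)&(V>80); prj(lamp,K,T,.036,"lamp")
ball=(V<45)&(z>.11); 
v,u=np.nonzero(ball&sub(95,5,130,45)); print("ball",u.mean(),v.mean(),len(u),P[v,u].mean(0))
cv2.imwrite("pics/w1a.png",cv2.resize(im[0:260,60:400],None,fx=2.3,fy=2.3,interpolation=cv2.INTER_CUBIC)[:,:,::-1])
E
```

```text
(100, 60) [0.7026 0.1424 0.0014] [34 35 34] [60  7 35]
(270, 300) [ 0.2414 -0.0391 -0.0006] [40 41 41] [90  6 41]
(230, 200) [ 0.4309 -0.0334  0.0466] [242 245 245] [ 90   3 245]
(351, 95) [ 0.5385 -0.2281  0.0351] [237 232 230] [  9   8 237]
(346, 72) [ 0.5735 -0.2301  0.0102] [138 137 148] [123  19 148]
(365, 120) [ 0.5035 -0.2331  0.0952] [225 181 115] [ 18 125 225]
(388, 270) [ 0.2634 -0.2406  0.0139] [124 124 133] [120  17 133]
(165, 180) [0.4816 0.0558 0.0455] [244 247 246] [ 80   3 247]
(115, 26) [0.6867 0.0265 0.1518] [17 14 18] [143  57  18]
(165, 83) [0.6189 0.0234 0.0356] [233 171  93] [ 17 153 233]
(185, 70) [ 0.6304 -0.0068  0.0245] [111 113 104] [ 37  20 113]
(105, 170) [0.5225 0.1795 0.0042] [201 209 212] [ 98  13 212]
rest@18 c 501.0 -236.3  L 162.2 W 62.7 yaw -10.49deg px 4927
wood top c 504.0 -233.3  L 87.8 W 24.5 yaw -10.52deg px 1391
wood all c 504.3 -232.1  L 87.7 W 27.2 yaw -10.47deg px 1572
foot (partly hid) c 503.5 -234.1  L 129.2 W 31.0 yaw -10.60deg px 756
chip c 533.2 -99.6  L 62.9 W 37.0 yaw -17.36deg px 1099
chip c 484.3 1.6  L 67.6 W 35.6 yaw -25.82deg px 980
chip c 455.0 -98.8  L 60.9 W 38.4 yaw -13.56deg px 1085
plate+tray 45 c 490.6 12.1  L 365.5 W 184.9 yaw -87.72deg px 29109
plate z>36 c 493.2 -47.1  L 244.3 W 179.8 yaw -87.81deg px 21022
ctrl white c 685.6 31.4  L 168.8 W 62.7 yaw 6.62deg px 1897
lamp c 618.4 24.2  L 18.0 W 16.2 yaw 72.45deg px 121
ball 113.9313432835821 25.46865671641791 335 [0.68896972 0.02902212 0.14956396]
```

View pics/w1a.png

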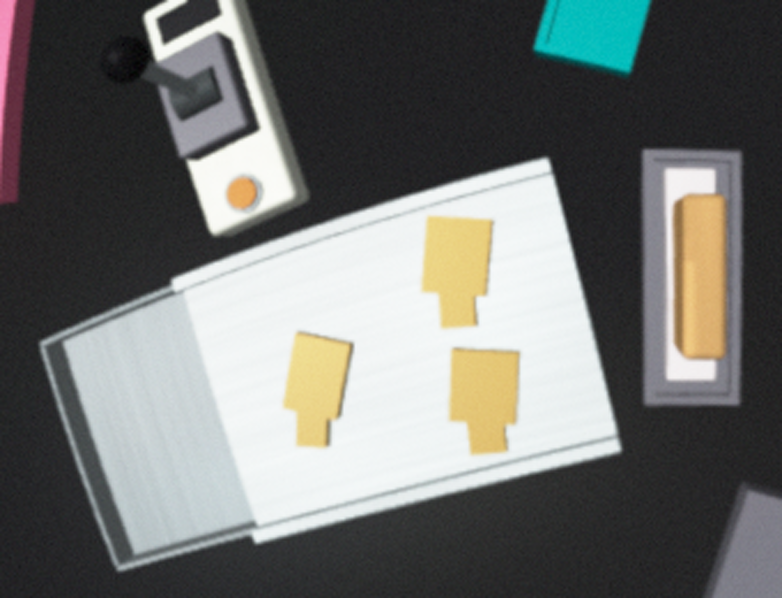

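All measurements agree: the rest is 162x63 mm, the foot 129x31, and the plate-to-rest distance 0.188. Now grasp and lift.

```bash
cat > w.py <<'E'
from plant import *
import cv2,numpy as np
def snap(cam,n):
    c=get_calibration(cam); im,d=get_image(cam)
    cv2.imwrite(f"pics/{n}.png",im[:,:,::-1]); np.savez(n+".npz",im=im,d=d,K=c["intrinsics"],T=c["world_from_camera"])
def st(l=""):
    s=observe(); print(l,"t",s["time_s"],"p",s["eef_pos"].round(4),"F",s["ft_force"].round(2),"o",round(s["opening"],4))
HP=np.pi/2
PL=np.array([.492,-.048]); A=.039
def pl(u,v):  # plate local -> world xy
    return PL+[u*np.cos(A)-v*np.sin(A),u*np.sin(A)+v*np.cos(A)]
E
python3 - <<'E'
from w import *
psi=np.pi-.183
movep((.504,-.2335,.16),[0,HP,psi]); st()
move_l((.504,-.2335,.053),feed=.1,max_force=8); st("down")
gripper_to(0.0,60); st("grip")
move_l((.504,-.2335,.14),feed=.12); hold(.15); st("lift")
snap("wrist","w2"); snap("side","s2")
E
```

```text
t 3.2167 p [ 0.5048 -0.2339  0.1616] F [0.57 0.46 1.09] o 0.0851
down t 4.4333 p [ 0.5046 -0.2339  0.0539] F [0.48 0.23 0.92] o 0.0856
grip t 5.025 p [ 0.5043 -0.2338  0.0534] F [-0.59 -0.52  2.22] o 0.0224
lift t 6.05 p [ 0.5032 -0.233   0.1387] F [-0.44 -0.15 -2.3 ] o 0.0225
```

View pics/w2.png

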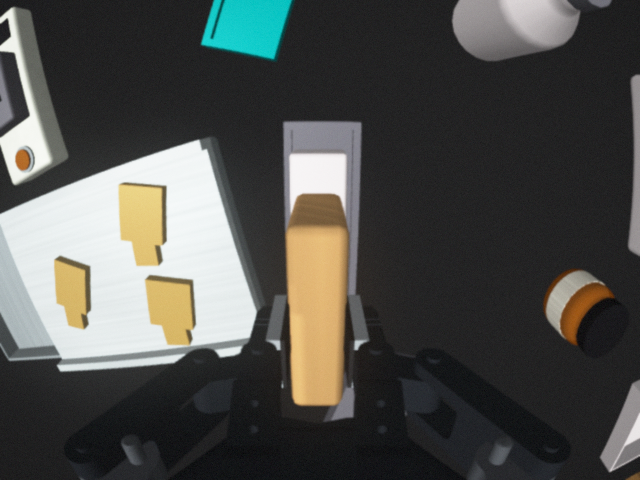

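View pics/s2.png

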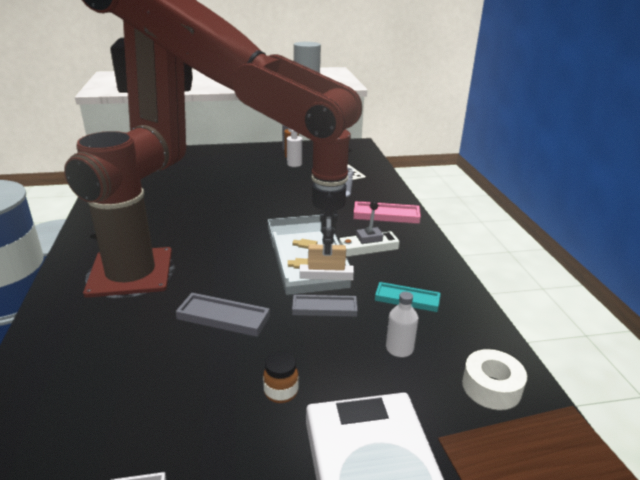

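The scraper is held and lifted straight in the jaws, and the rest is empty. Now I'll touch it down behind the chips and wipe.

Run:
```python
from w import *
psi=np.pi+A
movep((*pl(0,-.150),.13),[0,HP,psi]); st()
move_l((*pl(0,-.123),.105),feed=.12); 
c=move_l((*pl(0,-.123),.082),feed=.03,max_force=4); st(f"touch {c}")
z=observe()["eef_pos"][2]
move_l((*pl(0,-.123),z+.0015),feed=.05); st()
open("z.txt","w").write(str(z+.0015))
snap("wrist","w3")
move_l((*pl(0,-.04),z+.0015),feed=.07); st("mid")
snap("scene","c3")
```

```text
t 6.4333 p [ 0.4971 -0.1965  0.129 ] F [ 0.07  0.22 -1.03] o 0.0225
touch True t 7.4667 p [ 0.4968 -0.1712  0.0884] F [-0.8   0.23  4.93] o 0.0226
 t 7.7167 p [ 0.4967 -0.1709  0.0896] F [ 0.07  0.48 -2.13] o 0.0225
mid t 9.1 p [ 0.4936 -0.0882  0.0899] F [-0.67 -0.18 -0.96] o 0.0226
```

View pics/c3.png

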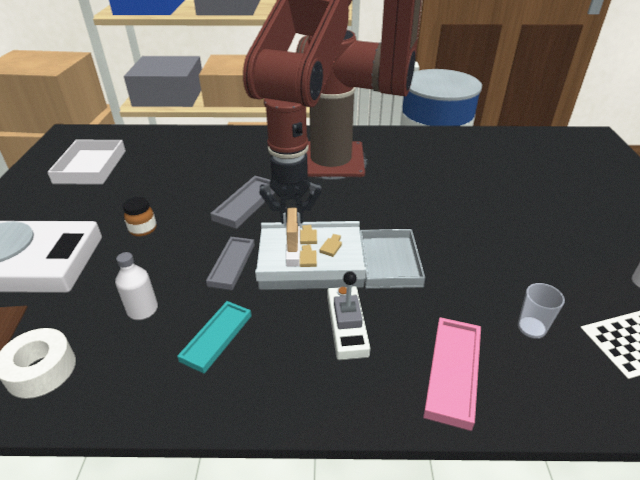

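View pics/w3.png

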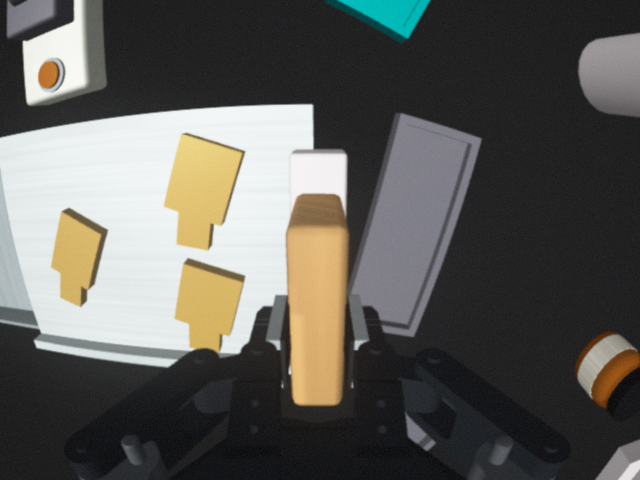

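The chips move together ahead of the foot, so I'll carry on.

```bash
python3 - <<'E'
from w import *
z=float(open("z.txt").read())
move_l((*pl(0,.06),z),feed=.07); st(); snap("wrist","w4"); snap("scene","c4")
move_l((*pl(0,.133),z),feed=.05); st("end"); hold(.2); snap("scene","c5"); snap("wrist","w5")
E
python3 -c "
import cv2,numpy as np
a=cv2.imread('pics/c4.png')[180:320,220:460];b=cv2.imread('pics/c5.png')[180:320,220:460]
cv2.imwrite('pics/c45.png',cv2.resize(np.vstack([a,b]),None,fx=2.1,fy=2.1,interpolation=3))
a=cv2.imread('pics/w4.png');b=cv2.imread('pics/w5.png')
cv2.imwrite('pics/w45.png',cv2.resize(np.hstack([a,b]),None,fx=.62,fy=.62,interpolation=3))"
```

```text
t 10.725 p [0.4897 0.0117 0.0899] F [ 0.28 -0.7  -1.97] o 0.0225
end t 12.4333 p [0.4868 0.0847 0.0899] F [-0.41 -0.28 -0.99] o 0.0224
```

View pics/c45.png

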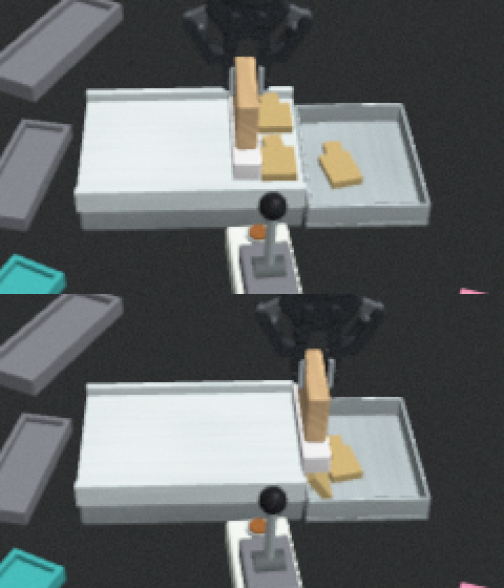

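View pics/w45.png

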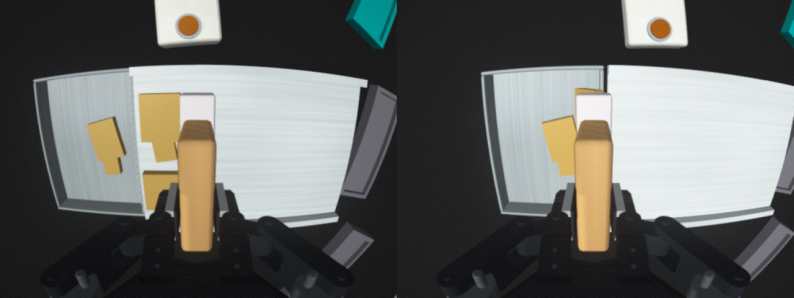

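The plate is clear and the chips are in the tray area, with one partly hidden under the scraper. I'll lift straight up and look.

```bash
python3 - <<'E'
from w import *
p=observe()["eef_pos"]
move_l((p[0],p[1],.20),feed=.15); move_l((*pl(0,.03),.24),feed=.2);hold(.1); st(); snap("scene","c6"); snap("wrist","w6");snap("side","s6")
E
python3 - <<'E'
import cv2,numpy as np
a=cv2.imread('pics/c6.png')[180:320,220:460]
cv2.imwrite('pics/c6b.png',cv2.resize(a,None,fx=3,fy=3,interpolation=3))
from h import *
for n,f in (("c6",load),("w6",fcloud),("s6",load)):
    im,P,K,T=f(n); x,y,z=np.moveaxis(P,-1,0); hsv=cv2.cvtColor(im,cv2.COLOR_RGB2HSV)
    m=(hsv[...,0]>8)&(hsv[...,0]<28)&(hsv[...,1]>80)&(im.max(-1)>80)&(x>.38)&(x<.6)&(y>.05)&(y<.22)&(z<.07)
    k,l,s,c=cv2.connectedComponentsWithStats(m.astype(np.uint8))
    for i in range(1,k):
        if s[i,4]>15: q=P[l==i]; print(n,s[i],q.mean(0).round(3),q[:,2].min().round(3),q[:,2].max().round(3),cv2.minAreaRect((q[:,:2]*1000).astype(np.float32)))
E
```

```text
t 14.4167 p [ 0.4902 -0.0169  0.2389] F [-0.15  0.7  -1.99] o 0.0227
c6 [361 230  31  47 649] [0.492 0.102 0.021] 0.002 0.043 ((481.79473876953125, 106.84123229980469), (144.87271118164062, 63.50014877319336), 3.78357195854187)
w6 [ 176  133   57  130 3649] [0.486 0.1   0.024] 0.003 0.044 ((477.32403564453125, 107.41555786132812), (148.11570739746094, 66.269287109375), 3.0464911460876465)
```

View pics/c6b.png

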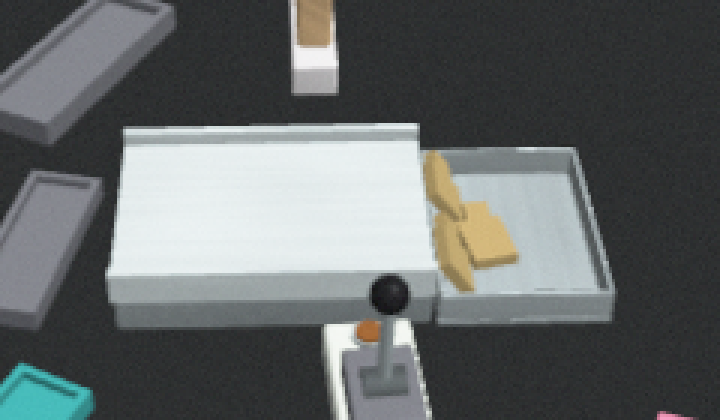

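View pics/w6.png

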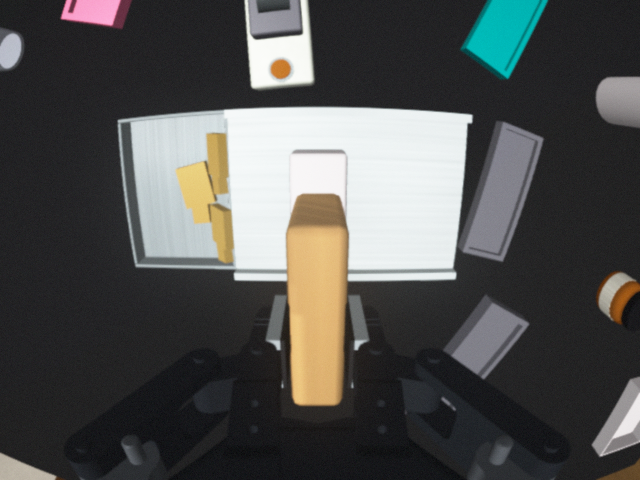

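All three chips are in the tray, two of them leaning on the wall nearest the plate. I'll check their centres against the limits.

Run:
```python
from w import pl,PL,A
from h import *
im,P,K,T=fcloud("w6"); x,y,z=np.moveaxis(P,-1,0); hsv=cv2.cvtColor(im,cv2.COLOR_RGB2HSV)
m=(hsv[...,0]>8)&(hsv[...,0]<28)&(hsv[...,1]>80)&(im.max(-1)>80)&(x>.38)&(x<.6)&(y>.05)&(y<.22)&(z<.07)
R=np.array([[np.cos(A),np.sin(A)],[-np.sin(A),np.cos(A)]])
def loc(q): 
    w=q.copy(); w[:,:2]=(q[:,:2]-pl(0,.188))@R.T; return w*1000
u,v=np.meshgrid(range(640),range(480))
for nm,mm in (("A",m&(v<194)&(u>207)),("B",m&(v>205)&(u>211)),("C",m&(u<205))):
    q=loc(P[mm]); print(nm,len(q),"mean",q.mean(0).round(1),"p2",np.percentile(q,2,0).round(1),"p98",np.percentile(q,98,0).round(1))
# tray/plate boundary check: tray rim near z .03 & plate edge
e=loc(P[170:172,225:240].reshape(-1,3)); print(e[:15].round(0).tolist())
# far wall outer edge
e=loc(P[200:201,118:140].reshape(-1,3)); print(e.round(0).tolist())
# rest
V=im.max(-1)
r=comp((V>60)&(u>455)&(u<550)&(v>118)&(v<270)&(x>.38)&(y<-.18),(500,190)); prj(r,K,T,.018,"rest w6")
r=comp((V>60)&(u>455)&(u<550)&(v>118)&(v<270)&(y<-.18),(500,190))
for n in ("c6","c3"):
    im,P,K,T=load(n); r=comp((im.max(-1)>60),(232,262)); vv,uu=np.nonzero(r)
    print(n,len(vv),cv2.minAreaRect((ray(K,T,np.c_[uu,vv],.018)[:,:2]*1000).astype(np.float32)))
    top=r&(P[...,2]>.015); vv,uu=np.nonzero(top); print("rim",cv2.minAreaRect((ray(K,T,np.c_[uu,vv],.018)[:,:2]*1000).astype(np.float32)))
```

```text
A 1124 mean [ 33.1 -52.   30.8] p2 [  1.5 -63.8  10.1] p98 [ 63.9 -36.1  41.5]
B 966 mean [-41.9 -53.5  33. ] p2 [-74.3 -64.8  14.1] p98 [-15.4 -37.4  42.7]
C 1210 mean [  3.7 -18.   14.3] p2 [-33.1 -31.3  12.6] p98 [31.2 -1.7 15.8]
[[27.0, -62.0, 37.0], [27.0, -63.0, 37.0], [27.0, -64.0, 35.0], [27.0, -65.0, 35.0], [26.0, -65.0, 30.0], [29.0, -70.0, 46.0], [28.0, -70.0, 45.0], [29.0, -72.0, 46.0], [29.0, -73.0, 46.0], [28.0, -73.0, 44.0], [28.0, -75.0, 45.0], [28.0, -76.0, 45.0], [28.0, -77.0, 45.0], [28.0, -78.0, 46.0], [28.0, -79.0, 46.0]]
[[-9.0, 91.0, 1.0], [-10.0, 90.0, 1.0], [-10.0, 88.0, 0.0], [-10.0, 88.0, -1.0], [-10.0, 85.0, 1.0], [-10.0, 84.0, 1.0], [-10.0, 83.0, 0.0], [-3.0, 63.0, 31.0], [-3.0, 62.0, 31.0], [-4.0, 62.0, 28.0], [-3.0, 60.0, 29.0], [-5.0, 62.0, 24.0], [-5.0, 61.0, 23.0], [-5.0, 61.0, 21.0], [-6.0, 60.0, 19.0], [-6.0, 59.0, 18.0], [-7.0, 60.0, 14.0], [-8.0, 60.0, 11.0], [-9.0, 61.0, 8.0], [-9.0, 60.0, 7.0], [-10.0, 60.0, 3.0], [-9.0, 58.0, 6.0]]
rest w6 c 500.7 -226.0  L 166.0 W 84.0 yaw -10.57deg px 6839
c6 1544 ((511.7407531738281, -233.79409790039062), (71.48455047607422, 179.50225830078125), 79.01835632324219)
rim ((503.791015625, -236.28628540039062), (61.30892562866211, 161.9715576171875), 79.43346405029297)
c3 1548 ((511.7558288574219, -233.115966796875), (71.81033325195312, 179.30372619628906), 79.13972473144531)
rim ((504.8006591796875, -236.78567504882812), (60.96366882324219, 164.17843627929688), 79.55794525146484)
```

The centres sit at about y = -54 (limit ±66) and z ≈ 0.03 (limit 0.04) in the tray frame, so they are in. The rest is at (0.503, -0.236), yaw -0.183. Now I'll put the scraper back.

Run:
```python
from w import *
psi=np.pi-.183
movep((.5028,-.2362,.15),[0,HP,psi]); st()
move_l((.5028,-.2362,.075),feed=.1); st()
c=move_l((.5028,-.2362,.0505),feed=.03,max_force=6); st(f"down {c}")
snap("wrist","w7")
```

```text
t 15.5083 p [ 0.5033 -0.2354  0.1505] F [ 0.58 -0.19 -1.43] o 0.0221
 t 16.4083 p [ 0.5034 -0.2365  0.0757] F [-0.19 -0.03 -2.13] o 0.0226
down True t 17.0917 p [ 0.5024 -0.2361  0.0534] F [-1.09 -0.48  4.7 ] o 0.0225
```

View pics/w7.png

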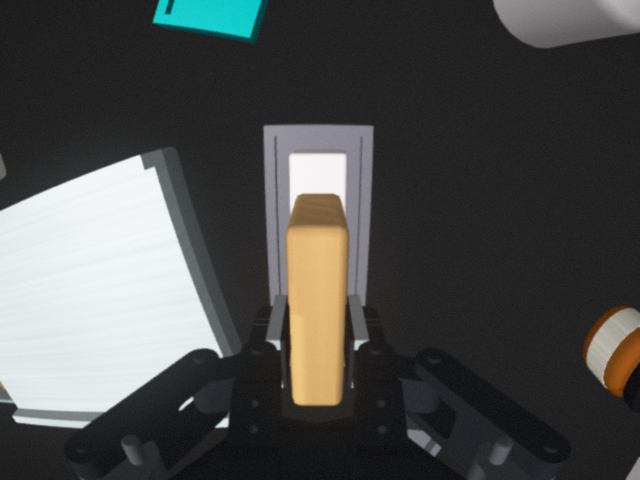

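Contact at the same height as at pick-up, and the foot is inside the recess. I'll release, retreat and check.

Run:
```python
from w import *
gripper_to(.07); hold(.1); st("open")
p=observe()["eef_pos"]
move_l((p[0],p[1],.17),feed=.12); 
movep((.44,-.13,.33),[0,HP,np.pi-.1]); hold(.15); snap("wrist","w8"); st()
from h import *
im,P,K,T=fcloud("w8"); x,y,z=np.moveaxis(P,-1,0); hsv=cv2.cvtColor(im,cv2.COLOR_RGB2HSV)
m=(hsv[...,1]>80)&(hsv[...,0]>8)&(hsv[...,0]<28)&(y<-.19)&(y>-.28)&(x>.42)&(x<.6)
prj(m&(z>.085),K,T,.095,"wood top"); print(np.nanmedian(z[m&(z>.085)]))
g=(x>.4)&(x<.6)&(y>-.29)&(y<-.18)&(im.max(-1)>60)&(z<.03)
prj(g,K,T,.018,"rest")
f=(x>.4)&(x<.6)&(y>-.29)&(y<-.18)&(im.min(-1)>170)&(abs(z-.034)<.01); prj(f,K,T,.034,"foot")
```

```text
open t 17.7583 p [ 0.5015 -0.2355  0.0523] F [-0.6  -0.1  -0.09] o 0.0698
 t 19.9167 p [ 0.4396 -0.1303  0.3279] F [-0.22  0.05  1.01] o 0.0696
wood top c 53.2 -514.9  L 1133.8 W 72.8 yaw 31.89deg px 1800
0.09526182767526156
rest c 500.5 -237.1  L 162.3 W 66.4 yaw -10.75deg px 2819
foot c 501.8 -236.0  L 129.6 W 31.0 yaw -10.73deg px 900
```

View pics/w8.png

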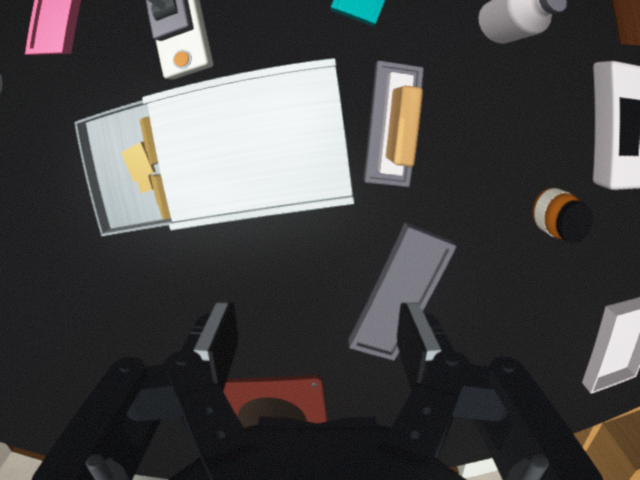

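The scraper stands centred in its rest: the foot and rest centres agree within 2 mm and 0.1°. Next the lever, OFF first.

```bash
cat >> w.py <<'E'
B=.115; PV=np.array([.686,.0315])
def cl(u,v=0): return PV+[u*np.cos(B)-v*np.sin(B),u*np.sin(B)+v*np.cos(B)]
E
python3 - <<'E'
from w import *
gripper_to(0,20)
psi=np.pi+B
movep((*cl(-.055),.22),[0,HP,psi]); st()
move_l((*cl(-.055),.118),feed=.15); st("low")
c=move_l((*cl(.045),.118),feed=.05,max_force=10); st(f"push {c}")
s=observe()["eef_pos"]; print("u",((s[:2]-PV)@[np.cos(B),np.sin(B)]).round(4))
hold(.15); snap("side","s9"); snap("scene","c9")
E
python3 -c "
import cv2,numpy as np
a=cv2.imread('pics/c9.png')[200:380,260:440];b=cv2.imread('pics/s9.png')[130:310,290:470]
cv2.imwrite('pics/cs9.png',cv2.resize(np.hstack([a,b]),None,fx=2.2,fy=2.2,interpolation=3))"
```

```text
t 21.6333 p [0.6314 0.0244 0.2209] F [-0.03 -0.9   0.9 ] o 0.0001
low t 22.4667 p [0.6322 0.0248 0.1194] F [-0.32  1.59  0.44] o 0.0002
push False t 24.6167 p [0.7306 0.0366 0.118 ] F [-0.41 -0.45  0.14] o -0.0001
u 0.0449
```

View pics/cs9.png

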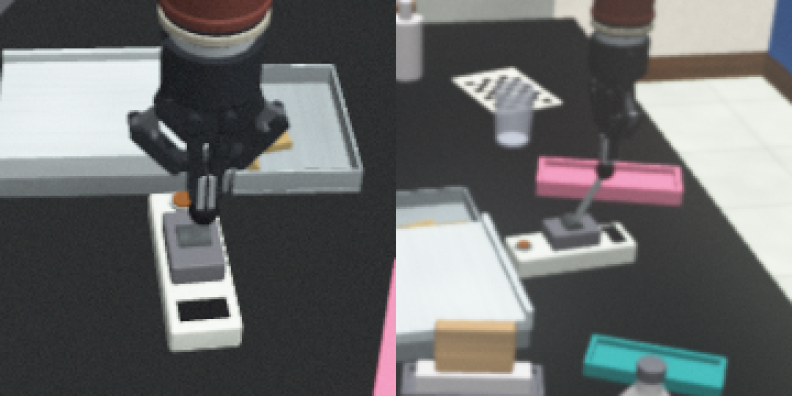

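Run:
```python
from w import *
snap("wrist","w9"); st()
from h import *
im,P,K,T=load("s9"); 
a=cv2.resize(im[170:260,340:430],None,fx=6,fy=6,interpolation=3)
im2,P2,K2,T2=load("c9"); b=cv2.resize(im2[240:330,310:400],None,fx=6,fy=6,interpolation=3)
cv2.imwrite("pics/z9.png",cv2.resize(np.hstack([a,b]),(800,400))[:,:,::-1])
```

```text
t 24.9167 p [0.7307 0.0366 0.118 ] F [0.03 0.93 0.42] o 0.0003
```

View pics/w9.png

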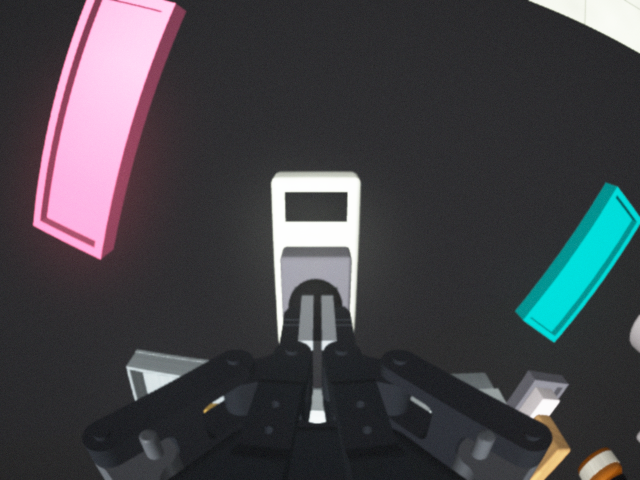

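View pics/z9.png

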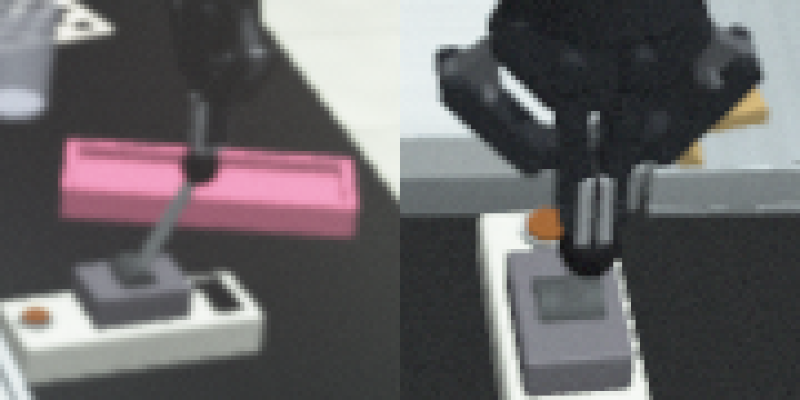

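Run:
```python
from w import PV,B
from h import *
def L(q): w=q-[PV[0],PV[1],0]; c,s=np.cos(B),np.sin(B); return np.stack([w[...,0]*c+w[...,1]*s,-w[...,0]*s+w[...,1]*c,w[...,2]],-1)*1000
for n,f,cols,rows in (("s9",load,range(376,394,3),range(188,216,3)),("c9",load,range(434-100,364,4),range(278,306,3)),("w9",fcloud,range(290,345,9),range(270,345,8))):
    im,P,K,T=f(n); print(n)
    for v in rows: print(v," ".join("(%d %d %d|%d)"%(*L(P[v,u]).round(),im[v,u].max()) for u in cols))
```

```text
s9
188 (179 391 1|59) (193 394 -2|61) (29 9 190|54) (32 -4 196|50) (33 -23 204|49) (31 -46 215|52)
191 (170 368 0|60) (180 363 2|59) (191 361 1|71) (34 -3 186|62) (30 -30 199|51) (39 -32 199|53)
194 (164 351 -3|58) (172 342 0|60) (184 343 -2|66) (34 -5 178|103) (40 -12 180|51) (46 -19 183|59)
197 (151 320 1|58) (163 320 0|59) (174 320 -2|66) (34 -7 169|105) (37 -20 174|52) (50 -11 169|62)
200 (142 299 0|59) (151 292 2|59) (32 7 153|73) (36 -3 157|94) (42 -12 161|56) (194 284 1|63)
203 (114 234 23|209) (125 232 22|211) (134 228 23|120) (37 -3 147|103) (47 -2 145|101) (186 265 -1|145)
206 (111 223 17|199) (124 228 13|178) (30 -1 137|55) (35 -9 141|52) (45 -8 139|75) (159 207 19|166)
209 (106 211 12|242) (113 203 15|241) (29 -3 129|70) (35 -12 132|48) (46 -8 129|143) (156 198 13|241)
212 (94 182 17|240) (108 189 12|226) (31 -2 118|121) (128 184 12|226) (135 175 15|241) (147 177 13|243)
215 (84 157 20|159) (22 -2 109|126) (104 154 19|137) (112 148 21|175) (121 145 21|183) (132 144 20|188)
c9
278 (-109 -13 31|169) (59 -29 193|46) (-106 5 32|106) (58 -14 191|43) (58 -7 190|46) (50 1 182|54
[... 1580 characters left out ...]
 (50 -4 139|69) (49 -8 136|44) (6 -19 55|172)
302 (45 13 136|54) (48 8 141|56) (56 4 156|145) (56 0 156|46) (55 -4 155|149) (47 -8 140|45) (0 -19 55|172)
310 (51 11 154|48) (52 7 156|62) (56 4 162|148) (55 0 162|43) (55 -4 162|145) (51 -7 155|61) (51 -11 155|48)
318 (52 11 162|49) (52 7 162|86) (55 3 168|144) (56 0 169|45) (56 -3 169|144) (51 -7 162|80) (51 -11 161|51)
326 (51 10 167|52) (56 7 174|115) (56 3 174|146) (55 0 173|39) (55 -3 173|145) (55 -7 174|104) (51 -10 167|53)
334 (51 10 173|45) (56 6 180|126) (56 3 180|145) (55 0 179|38) (56 -3 179|143) (55 -6 179|121) (52 -10 174|41)
342 (57 9 186|40) (56 6 185|58) (55 3 183|237) (55 0 183|69) (54 -3 182|236) (57 -6 185|62) (56 -9 185|41)
```

The lever is leaning well off, to about 0.08 by the ball position. But the finger tips appear to sit on top of the ball rather than behind it. I'll lift and look at where the tips actually end.

Run:
```python
from w import *
from h import *
p=observe()["eef_pos"]
move_l((p[0],p[1],.20),feed=.12); hold(.1); st(); snap("side","s10"); snap("scene","c10"); snap("wrist","w10")
def L(q): w=q-[PV[0],PV[1],0]; c,s=np.cos(B),np.sin(B); return np.stack([w[...,0]*c+w[...,1]*s,-w[...,0]*s+w[...,1]*c,w[...,2]],-1)*1000
for n,f in (("s10",load),("c10",load),("w10",fcloud)):
    im,P,K,T=f(n); q=L(P); 
    m=(abs(q[...,0]-45)<30)&(abs(q[...,1])<20)&(q[...,2]>148)
    print(n,"gripper lowest z",np.sort(q[m][:,2])[:5].round(1) if m.any() else None)
    b=(abs(q[...,0]-40)<40)&(abs(q[...,1])<22)&(q[...,2]>105)&(q[...,2]<148)&(im.max(-1)<60)
    if b.any(): w=q[b]; print(" ball",len(w),w.mean(0).round(1),w.min(0).round(1),w.max(0).round(1))
im,P,K,T=load("s10");a=im[140:260,330:450]; b=load("c10")[0][210:330,290:410]
cv2.imwrite("pics/z10.png",cv2.resize(np.hstack([a,b]),(800,400),interpolation=3)[:,:,::-1])
```

```text
t 25.85 p [0.7298 0.0366 0.1982] F [ 0.78 -0.07  0.18] o -0.0
s10 gripper lowest z [148.9 224.  225.3 226.2 227.6]
 ball 29 [ 34.3  -8.3 136.8] [ 27.3 -14.7 128.6] [ 43.1  -1.4 144. ]
c10 gripper lowest z [225.3 225.8 227.1 227.9 228.5]
 ball 129 [ 48.6  -0.6 137.1] [ 39.  -11.5 124.4] [ 55.6  12.  145.6]
w10 gripper lowest z [228.4 228.5 228.6 228.9 228.9]
 ball 906 [ 43.9   0.5 141.1] [ 31.  -10.7 132.6] [ 53.7  12.7 146.3]
```

View pics/z10.png

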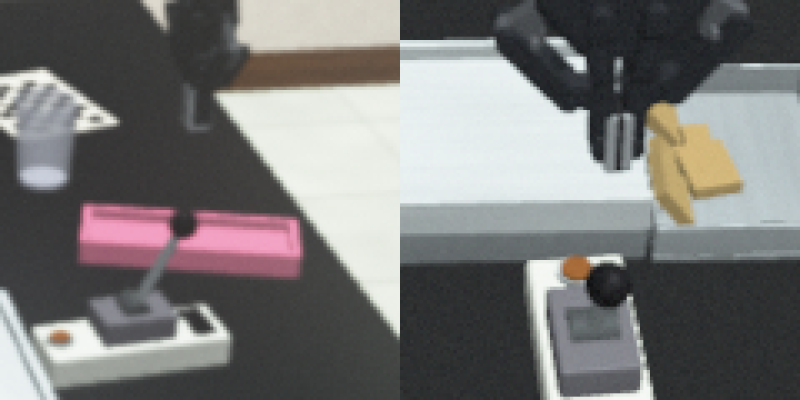

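View pics/w10.png

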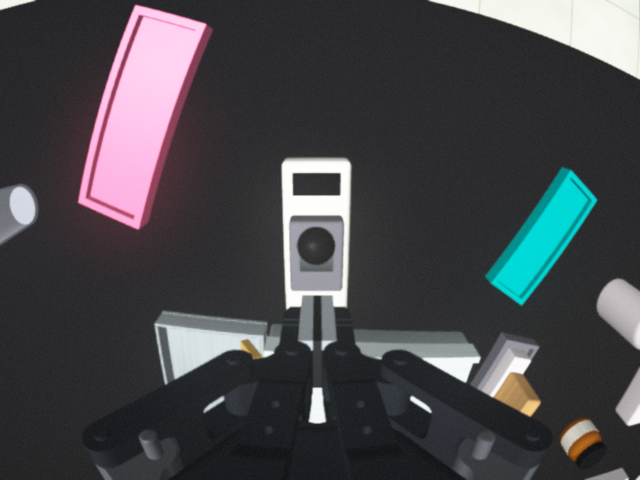

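The cameras put the shut finger tips about 26 mm higher than the TCP reading, so the push rode over the ball short of the stop. I'll repeat it 28 mm lower, from behind the ball.

```bash
cat > lev.py <<'E'
from w import *
from h import *
def L(q): w=q-[PV[0],PV[1],0]; c,s=np.cos(B),np.sin(B); return np.stack([w[...,0]*c+w[...,1]*s,-w[...,0]*s+w[...,1]*c,w[...,2]],-1)*1000
def U(): 
    p=observe()["eef_pos"]; return round(float((p[:2]-PV)@[np.cos(B),np.sin(B)]),4)
def ball(n,f,u0):
    im,P,K,T=f(n); q=L(P); b=(abs(q[...,0]-u0)<40)&(abs(q[...,1])<22)&(q[...,2]>112)&(q[...,2]<160)&(im.max(-1)<60)
    if b.any(): w=q[b]; print(n,"ball",len(w),w.mean(0).round(1),w.min(0).round(1),w.max(0).round(1))
E
python3 - <<'E'
from lev import *
move_l((*cl(-.015),.20),feed=.15)
move_l((*cl(-.015),.092),feed=.12,max_force=10); st("low")
c=move_l((*cl(.045),.092),feed=.04,max_force=8); st(f"push {c}"); print("u",U())
hold(.2); print("u",U()); snap("scene","c11"); snap("side","s11"); 
ball("c11",load,45);
a=load("s11")[0][140:260,330:450]; b=load("c11")[0][210:330,290:410]
cv2.imwrite("pics/z11.png",cv2.resize(np.hstack([a,b]),(800,400),interpolation=3)[:,:,::-1])
E
```

```text
low t 27.6 p [0.672  0.0297 0.0932] F [0.48 0.21 0.79] o 0.0003
push True t 28.6333 p [0.7125 0.0347 0.0905] F [-1.65 -0.9   1.13] o -0.0003
u 0.0267
u 0.0265
c11 ball 224 [ 48.3  -0.9 137.4] [ 22.9 -19.  119.4] [ 65.7  20.8 159.9]
```

View pics/z11.png

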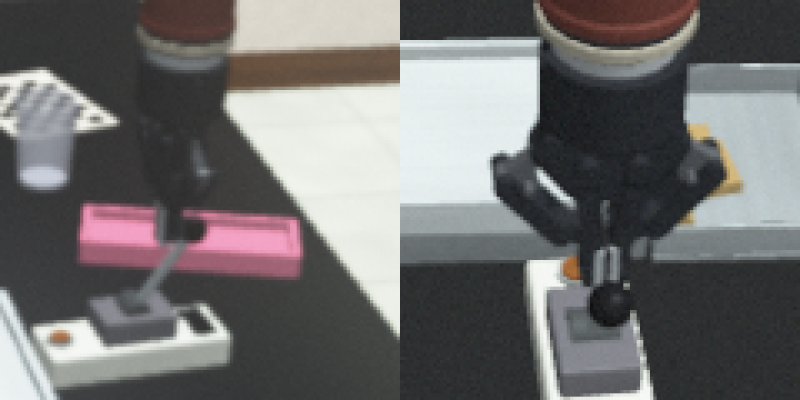

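The force stop came at u = 0.0265, where the full-off stop should be (0.027), with the ball 51 mm off the pivot. One firmer press to be sure, then over the top and throw it ON.

Run:
```python
from lev import *
c=move_l((*cl(.035),.092),feed=.03,max_force=14); st(f"press {c}"); print("u",U())
hold(.1)
move_l((*cl(.012),.095),feed=.1)
move_l((*cl(.0),.18),feed=.2); hold(.05); snap("scene","c12"); ball("c12",load,50)
move_l((*cl(.092),.18),feed=.2)
move_l((*cl(.092),.092),feed=.15,max_force=10); st("low2")
c=move_l((*cl(-.04),.092),feed=.06,max_force=10); st(f"on {c}"); print("u",U())
c=move_l((*cl(-.04),.092),feed=.03,max_force=14); st(f"press {c}"); print("u",U())
hold(.1); snap("side","s13"); snap("scene","c13")
a=load("s13")[0][140:260,330:450]; b=load("c13")[0][210:330,290:410]
cv2.imwrite("pics/z13.png",cv2.resize(np.hstack([a,b]),(800,400),interpolation=3)[:,:,::-1])
```

```text
press True t 29.175 p [0.7121 0.0349 0.0891] F [-1.9   0.22  1.38] o -0.0002
u 0.0263
c12 ball 130 [ 58.   -0.4 131.6] [ 48.3 -10.7 118. ] [ 65.3  12.1 139.6]
low2 t 31.6083 p [0.7779 0.042  0.0933] F [-0.08  0.24  0.31] o -0.0003
on True t 33.3917 p [0.6586 0.0283 0.0921] F [3.7  0.27 0.56] o 0.0002
u -0.0276
press True t 33.625 p [0.6588 0.0283 0.0922] F [ 4.11 -0.13  0.77] o 0.0001
u -0.0274
```

View pics/z13.png

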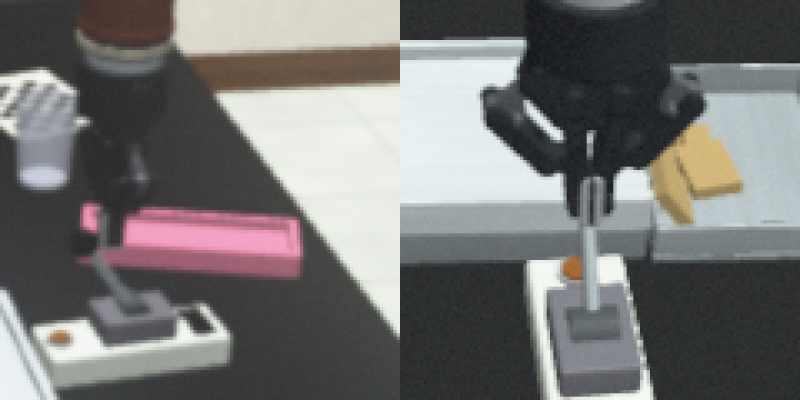

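With the gripper away, the ball showed full-off: top at z 0.1396 (full-off 0.139), centre about 51 mm out. The lever is now on its ON stop (u = -0.0275). Retreat and run the final check.

Run:
```python
from lev import *
move_l((*cl(-.010),.095),feed=.1)
move_l((*cl(.0),.20),feed=.2)
movep((.43,-.06,.38),[0,HP,np.pi]); hold(.3); st(); snap("scene","c14"); snap("wrist","w14"); snap("side","s14")
ball("c14",load,-45); ball("w14",fcloud,-45); ball("s14",load,-45)
im,P,K,T=fcloud("w14"); x,y,z=np.moveaxis(P,-1,0); hsv=cv2.cvtColor(im,cv2.COLOR_RGB2HSV)
box=(x>.4)&(x<.6)&(y>-.29)&(y<-.18)
prj(box&(im.min(-1)>170)&(abs(z-.034)<.01),K,T,.034,"foot"); prj(box&(im.max(-1)>60)&(z<.03),K,T,.018,"rest")
m=(hsv[...,0]>8)&(hsv[...,0]<28)&(hsv[...,1]>80)&(x>.38)&(x<.6)&(y>.05)&(y<.22)&(z<.07)
R=np.array([[np.cos(A),np.sin(A)],[-np.sin(A),np.cos(A)]]); q=(P[m][:,:2]-pl(0,.188))@R.T
print("chips local y range",q.min(0).round(3),q.max(0).round(3),"z",z[m].max().round(3))
```

```text
t 36.375 p [ 0.4303 -0.0599  0.3794] F [ 0.33 -0.31  0.06] o 0.0001
c14 ball 99 [-42.7  -0.6 131.4] [-52.8 -10.2 120.2] [-36.8  10.2 140.3]
w14 ball 342 [-53.4  -0.9 135.9] [-63.3 -11.8 124.9] [-41.   13.2 142. ]
s14 ball 42 [-58.7  -5.6 130.3] [-66.1 -15.3 117. ] [-50.4   6.3 137.6]
foot c 501.8 -235.6  L 129.8 W 31.3 yaw -10.58deg px 772
rest c 490.7 -227.3  L 186.6 W 102.9 yaw -9.73deg px 2454
chips local y range [-0.077 -0.066] [0.065 0.   ] z 0.044
```

View pics/w14.png

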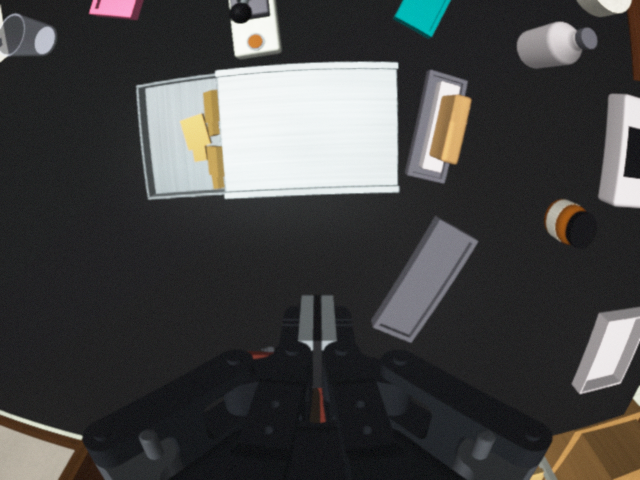

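View pics/c14.png

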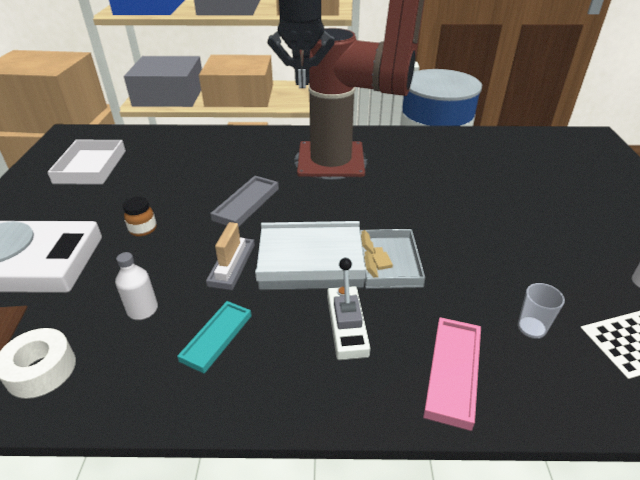

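The scraper is in the rest, the chips are in the tray, and the ball is at about u = -51 mm, the full-on position. The bystanders look unmoved. Handing in.

```bash
python3 -c "
from plant import *
print(job_done()); print(observe()['time_s'])"
```

```text
the job is handed in; nothing more can be done
None
the job is handed in; nothing more can be done
```

I wiped all three chips into the tray with the scraper, stood it back in its rest, pushed the lever fully off and then fully on, and handed the job in at about 36 s of the 67 s. No verdict was reported.

**Last checks:**
- **Chips:** All three are in the tray. Two lean on the wall nearest the plate, with centres at about -54 mm in the tray's y (limit ±66 mm) and about 30 mm high or less (limit 40 mm).
- **Scraper:** It stands upright, about 2 mm from the middle of its rest and about 0.1° off the rest's direction.
- **Lever off:** The force stop came at the expected full-off position. The ball then measured 140 mm at its top, against 139 mm expected.
- **Lever on:** It stopped on the on stop, with the ball about 51 mm from the pivot towards the lamp.
- **Bystanders:** The beaker, bottle and jar look unmoved, but I judged that by eye and did not measure it.

**What failed or disagreed:**
- **First off-push:** It rode over the ball and stopped just short of the off stop. The cameras showed the shut finger tips about 26 mm higher than the TCP reading, so I repeated it 28 mm lower and reached the stop.
- **Stray pixels:** The last fit of the rest's outline came out too big (187 by 103 mm), and so did an earlier fit of the wooden grip, so I discarded both. For the rest I used the earlier measurements, which agreed with each other.

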